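# Fit the keyed shaft to the grinder's belt pulley

### The arm

A 7-joint arm with a two-finger parallel gripper is mounted at the origin on the work surface. World frame = base frame: x ahead of the robot, y to its left, z up, the work surface at z = 0. Lengths are in m, angles in rad, forces in N, time in s.
With the tool pointing down it reaches from about 0.4 to 0.875 m from the base axis. Payload 19.3 kg.
Tool frame: the origin (TCP) lies at the very end of the fingers, on their centre line; the grasp point (between the pads) lies 19 mm behind it; z points along the fingers, y is the direction in which the jaws open and shut (so a half turn about z gives the same grasp; the last joint's range is limited). The gripper opens to 85 mm and grips with 20 to 120 N. Pads are 22 mm wide; open, the fingers measure 114 mm over their backs; the gripper's body (76 mm by 85 mm) begins 54 mm behind the grasp point. The pads swing forward as they close: fully open they stand 13 mm farther back than shut.
Start: joints at [1.28, 0.521, -0.036, 1.599, 0.021, 1.021, -0.113], TCP at [0.137, -0.61, 0.231] pointing down, gripper open.
Joint ranges: [-2.91, 2.91], [-0.3, 2.13], [-1.5, 1.42], [0.17, 2.43], [-1.26, 4.41], [0.16, 1.93], [-2.52, 2.52]. Speed limits (rad/s): [1.89, 1.89, 2.39, 2.39, 3.01, 3.01, 3.01].

### API

Orientations are given as [roll, pitch, yaw] about the fixed x, y, z axes, in that order (R = Rz(yaw) Ry(pitch) Rx(roll)).
In Python, from workcell import bot, grab_frame, calibration, workorder gives the robot as it stands.
- The arm moves only by the tool move_arm, never from a script. Its arguments are lists of equal length, an entry for each row: "jaw": the closure in counts, from 0 (fully open) to 255 (shut); "dp": the shift along the tool's x, y, z in units of 800 mm (1.0 is 800 mm), a list of three; "rotation": the turn, a rotation vector about the tool's x, y, z in units of pi rad (1.0 is pi rad), a list of three. In form: {"jaw": [jaw, ...], "dp": [[dx, dy, dz], ...], "rotation": [[rx, ry, rz], ...]}. A call has 1 to 10 rows; each row shifts and turns the commanded pose from where the row before left it, along the tool's axes as they then stand; what a row does not reach is not made up. A row lasts 1/8 s, in which the tool goes at most 62.5 mm and 10.7 degrees, less where a joint would pass 70% of its speed; a pose out of reach is approached as far as the arm can. A call with a number of a shift or a turn outside -1 to 1 is refused whole. A call with a gripper value outside its range is refused whole. The fingers move at their own pace and stop on an object; "squeeze" is the grip in N (left out, the last holds). Time passes only in rows, so rows that do not move let the fingers close. It gives the time, the measured TCP pose, the force and the opening at its end, in the units of the state.
- bot.observe(): the state, without advancing time (a new reading comes with each control period).
- grab_frame(name): name is "side" or "top"; returns the picture (420x560x3 uint8, blue, green, red); there is no depth.
- calibration(name): a dict with "camera_matrix" (3x3 intrinsics, pixels), "dist" ([k1, k2, p1, p2, k3] as OpenCV has them; the pictures are not rectified), "T" (4x4, takes a point from camera to world coordinates). Camera axes: x right, y down, z forward; pixel columns grow to the right and rows downward; lengths in m; the calibration is good to about 2 mm. A picture is of the moment at which its call begins. calibration takes no time and is no camera call.
- workorder.job_done(): hands the job in, once; it reports no verdict.
The state is a dict: "clock": time; "qpos": joint angles; "qd": joint speeds; "joint_efforts": joint torques, N m; "position": TCP position; "tool_rot": TCP orientation; "force": force on the tool from outside, world axes, zero at the start; "moment": the same for the moment, N m; "grip_width": finger opening in m.
Only numpy, scipy, OpenCV 4.12 (cv2) and the standard library are available. Lean on these libraries where they do the work, as an engineer would, in place of code of your own. Each camera call takes 0.05 s, during which the arm holds its last target. There are 200 camera calls.

### The job

Clear away the strip-down leftovers first: put the wooden drift bar in the plywood bin and the brass hex nut in the blue metal bin. Then take the keyed shaft from its stand, push it into the hub of the pulley in the bench fixture, turning it until the key slips into the keyway, and keep pushing against the ejector spring until its collar sits fully home on the hub. Finish while still gripping the shaft and holding it fully home (it would spring back up if let go), and leave the other things on the bench where they are.

Things in the scene. Friction and masses are not known exactly. Their poses are not given: they have to be found in the camera images.
- bore (a point): Centre of the bore's mouth in the flat top of the pulley's hub, 80 mm above the bench; z up. Bore 22.4 mm in diameter with one keyway 9.5 mm wide, reaching 17 mm from the axis. The keyway's direction is NOT reported: from above it lies within 0.4 rad either side of this point's x axis; find it by eye (red line on the hub, outward of it) or by feel, turning the shaft under light pressure.
- fixture: Wooden block fixed to the bench, 110 x 134 mm, 33 mm high, origin under its centre, with jaws 63 mm high at its +y and -y sides. It holds a grey V-belt pulley (104 mm diameter, rim top 63 mm above the bench, aluminium hub 64 mm in diameter rising to 80 mm). The pulley cannot turn or move. Axes as bore, which is straight above.
- ejector (a joint): Brass sprung ejector at the bottom of the bore, m pressed down: 0 free, its top 30 mm below the bore's mouth; 0.014 with the shaft fully home. It pushes up with 6 N when first met and about 12 N at full depth, more than the shaft's weight.
- shaft_grip (a point): Centre of the keyed shaft's dark steel grip block, 74 mm above the shaft's tip. z up along the shaft, x towards the side with the key. Block 32 mm along x, 24 mm along y (the flats to grip), from 24 mm below to 22 mm above this point; red line on its top and side towards the key. Under it a collar 40 mm in diameter, 6 mm thick, underside 30 mm below this point.
- shaft_tip (a point): Centre of the keyed shaft's lower end, axes as shaft_grip. Steel, 20 mm in diameter, 44 mm from here up to the collar, tip slightly tapered. Brass key 7 mm wide, reaching 15.5 mm from the axis, from 14 mm above the tip up to the collar: the first 14 mm enter the bore at any angle. Fully home, the tip is 44 mm below the bore's mouth and the collar sits on the hub.
- shaft: The keyed shaft as a whole, about 0.35 kg; origin at its tip, axes as shaft_grip. At the start it stands upright, 12 mm deep in a loose hole in a dark wooden stand (100 x 100 mm, 30 mm high, fixed), and lifts straight out.
- drift_center (a point): Centre of the drift, a plain dark wooden bar 90 mm (along x) x 24 mm (along y) x 26 mm high lying on the bench; this point is 13 mm above its underside. 0.05 kg.
- drift: The same wooden drift bar; origin at the centre of its underside.
- nut_center (a point): Centre of the brass hex nut (solid), 36 mm across flats, 41.6 mm across corners, 22 mm high, lying flat on the bench; this point is 11 mm above its underside. One pair of flats faces +x and -x of its frame, the others follow at every 60 degrees. 0.14 kg.
- nut: The same brass nut; origin at the centre of its underside, axes as nut_center.
- wood_bin: Open plywood (wood-coloured) bin, fixed, 130 mm (x) x 160 mm (y) x 50 mm high, walls and floor 5 mm; origin at the centre of its underside.
- metal_bin: Open blue metal bin, fixed, same size as the plywood one: 130 mm (x) x 160 mm (y) x 50 mm high, walls and floor 5 mm; origin at the centre of its underside.
- wax: Bystander, to be left alone: yellow tin, 72 mm diameter, 50 mm high; origin at its underside.
- brush: Bystander, to be left alone: small brush with a dark wooden handle, 150 mm long, lying along its x; it lies between the fixture and the bins.
- screwdriver: Bystander, to be left alone: screwdriver with a red handle, 190 mm long, lying along its x.
- square: Bystander, to be left alone: try square lying flat: dark stock 110 mm along its x, 14 mm high, and a thin steel blade 130 mm along its y; origin under the middle of the stock.
- glue: Bystander, to be left alone: white bottle, 60 mm diameter, 170 mm high; origin at its underside.

How it is judged:
By the outcome, as a careful person would: the job done as asked, in the order asked, and still so for the second after the job is handed in, while the arm keeps its last pose, push and grip.
It also fails if it takes over 72 s, if anything falls off the work surface, if the arm or the gripper's body presses on something with over 40 N, if the wrist force passes 120 N, or if a joint passes its speed limit or range.

## Working session

There is one attempt and no reset: what is moved stays moved. The work goes in short steps, Python scripts to look and compute and a tool call to move; the robot and the scene stay as the last step left them, time stands still between calls to the robot, and variables do not carry over. Pictures are saved under pics/ and viewed, about 8 in all and at most 12, crops included, and the job is handed in when it is done.

Besides the shell and the picture viewer there is one more tool, called after ">>>" as name(argument=value, ...), one argument or row to a line, values as JSON. move_arm: Moves the arm, as the interface text tells. Shifts and turns lie within -1 to 1; 1 stands for 800 mm of shift or pi rad of turn. Its arguments: {"type":"object","properties":{"jaw":{"type":"array","items":{"type":"number"}},"dp":{"type":"array","items":{"type":"array","items":{"type":"number","minimum":-1,"maximum":1}}},"rotation":{"type":"array","items":{"type":"array","items":{"type":"number","minimum":-1,"maximum":1}}},"squeeze":{"type":"number"}},"required":["jaw","dp","rotation"]}

```bash
mkdir -p pics; ls
python3 - <<'E'
from workcell import bot, grab_frame, calibration
import cv2,numpy as np
for n in("top","side"):
    im=grab_frame(n); cv2.imwrite(f"pics/{n}0.png",im)
    c=calibration(n); print(n,np.round(c["camera_matrix"],1).tolist(),c["dist"],np.round(c["T"],3).tolist())
s=bot.observe(); print({k:np.round(v,3).tolist() for k,v in s.items()})
E
```

```text
pics
top [[407.1, 0.0, 275.9], [0.0, 407.1, 214.4], [0.0, 0.0, 1.0]] [-0.10319899  0.          0.          0.          0.        ] [[-0.002, -0.981, 0.194, 0.405], [-1.0, 0.005, 0.014, -0.002], [-0.015, -0.194, -0.981, 0.9], [0.0, 0.0, 0.0, 1.0]]
side [[424.1, 0.0, 285.8], [0.0, 424.1, 213.2], [0.0, 0.0, 1.0]] [0.03218457 0.         0.         0.         0.        ] [[-0.781, -0.439, 0.443, 0.123], [-0.624, 0.546, -0.559, 0.542], [0.004, -0.713, -0.701, 0.763], [0.0, 0.0, 0.0, 1.0]]
{'clock': 0.1, 'qpos': [1.28, 0.522, -0.036, 1.6, 0.021, 1.021, -0.113], 'qd': [-0.001, -0.001, 0.0, -0.002, 0.0, -0.001, -0.001], 'joint_efforts': [0.006, -92.848, 1.986, -37.053, 0.018, 0.005, 0.0], 'position': [0.137, -0.61, 0.231], 'tool_rot': [-3.141, 0.0, 0.221], 'force': [0.251, 0.622, -0.286], 'moment': [-0.022, 0.031, 0.022], 'grip_width': 0.086}
```

View pics/top0.png

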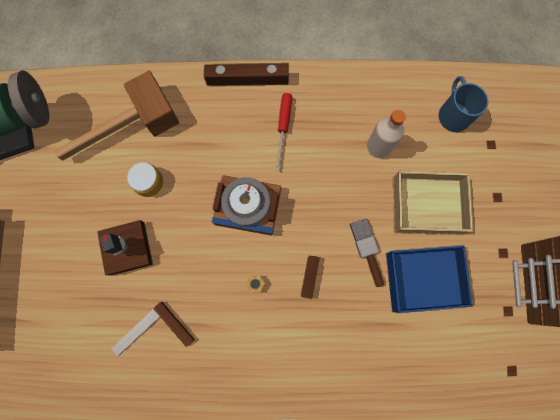

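View pics/side0.png

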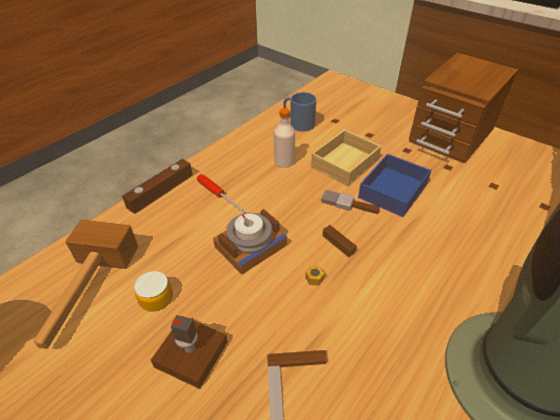

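The top view shows the drift at about (311,277), nut (256,284), shaft (113,243), hub (245,200), wood bin (434,203) and blue bin (430,279). The side view agrees. Next I'll crop the details and measure.

```bash
cat > h.py <<'E'
import cv2,numpy as np
from workcell import calibration
C={n:calibration(n) for n in("top","side")}
def ray(n,p):
    c=C[n]; q=cv2.undistortPoints(np.array(p,float).reshape(-1,1,2),np.array(c["camera_matrix"]),np.array(c["dist"])).reshape(-1,2)
    T=np.array(c["T"]); d=np.c_[q,np.ones(len(q))]@T[:3,:3].T
    return T[:3,3],d
def plane(n,p,z):
    o,d=ray(n,p); return o+d*((z-o[2])/d[:,2])[:,None]
def tri(pt,ps):
    o1,d1=ray("top",pt);o2,d2=ray("side",ps);d1=d1[0];d2=d2[0]
    t=np.linalg.lstsq(np.c_[d1,-d2],o2-o1,rcond=None)[0]
    a,b=o1+t[0]*d1,o2+t[1]*d2; return (a+b)/2,np.linalg.norm(a-b)
def blobs(im,mask,box,minA=15):
    x0,y0,x1,y1=box; m=np.zeros(mask.shape,np.uint8); m[y0:y1,x0:x1]=mask[y0:y1,x0:x1]
    cs,_=cv2.findContours(m,cv2.RETR_EXTERNAL,cv2.CHAIN_APPROX_NONE)
    return sorted([c for c in cs if cv2.contourArea(c)>=minA],key=cv2.contourArea,reverse=True)
E
python3 - <<'E'
from h import *
t=cv2.imread("pics/top0.png"); s=cv2.imread("pics/side0.png")
def crop(im,x,y,w,h,f=4): return cv2.resize(im[y:y+h,x:x+w],None,fx=f,fy=f,interpolation=cv2.INTER_CUBIC)
W,H=80,75
a=[crop(t,205,165,W,H,5)[:300],0]
m=np.vstack([np.hstack([crop(t,207,168,80,60,5),crop(s,210,205,80,60,5)]),np.hstack([crop(t,85,215,80,60,5),crop(s,150,305,80,60,5)])])
cv2.imwrite("pics/crops.png",m)
m=np.vstack([np.hstack([crop(t,240,250,80,60,5),crop(s,290,220,80,60,5)]),np.hstack([crop(t,380,165,100,75),crop(t,380,240,100,75)])])
cv2.imwrite("pics/crops2.png",m)
hsv=cv2.cvtColor(t,cv2.COLOR_BGR2HSV)
for n,p in dict(drift=(311,277),nut=(256,284),bench=(280,300),red=(248,188),hub=(235,200),wall=(398,200),blue=(430,280),block=(108,243)).items(): print(n,p,hsv[p[1],p[0]])
E
```

```text
drift (311, 277) [ 10 157  78]
nut (256, 284) [10 20 75]
bench (280, 300) [ 14 125 161]
red (248, 188) [  1 198 165]
hub (235, 200) [ 98  10 198]
wall (398, 200) [ 17 107 107]
blue (430, 280) [109 160 121]
block (108, 243) [ 6 16 78]
```

View pics/crops.png

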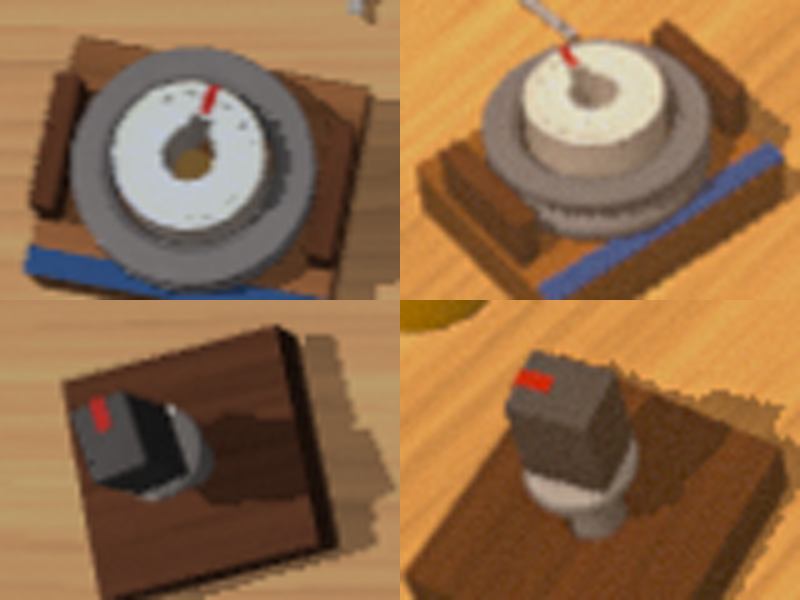

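View pics/crops2.png

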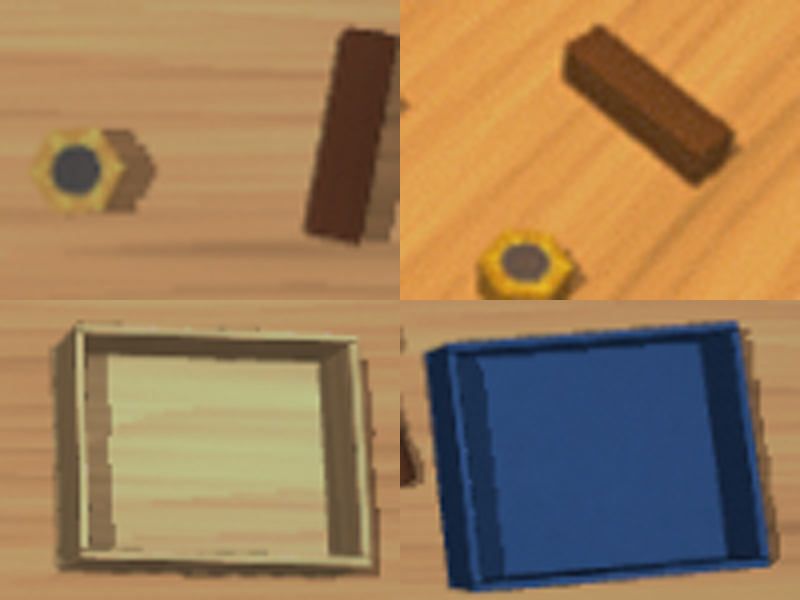

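The crops show the keyway and red line at roughly (248,188) in the top view and the shaft block top centred near (106,243). Its key points roughly to world +x. Now the positions.

```bash
cat > m.py <<'E'
from h import *
t=cv2.imread("pics/top0.png"); s=cv2.imread("pics/side0.png")
ht=cv2.cvtColor(t,cv2.COLOR_BGR2HSV); hs=cv2.cvtColor(s,cv2.COLOR_BGR2HSV)
r=lambda a:np.round(a,4).tolist()
def ang(a,b): d=b-a; return round(float(np.arctan2(d[1],d[0])),3)
red=lambda h:(((h[...,0]<6)|(h[...,0]>174))&(h[...,1]>170)&(h[...,2]>120)).astype(np.uint8)
def cen(c): m=cv2.moments(c); return np.array([m["m10"],m["m01"]])/m["m00"]
# hub
hc={}
for n,h,box in(("top",ht,(222,178,270,222)),("side",hs,(230,205,275,245))):
    m=((h[...,1]<60)&(h[...,2]>160)).astype(np.uint8); c=blobs(None,m,box)[0]; hull=cv2.convexHull(c)
    P=plane(n,hull[:,0],.08).astype(np.float32); (x,y),R=cv2.minEnclosingCircle(P[:,:2].copy())
    e=cv2.fitEllipse(P[:,:2].copy()); print(n,"hub circ",r((x,y)),r(R),"ell",r(e[0]),r(e[1]))
    hc[n]=np.array(e[0])
for n,h,box in(("top",ht,(240,180,255,195)),("side",hs,(238,208,250,222))):
    ys,xs=np.nonzero(red(h)[box[1]:box[3],box[0]:box[2]]); w=plane(n,np.c_[xs+box[0],ys+box[1]],.08)[:,:2]
    print(n,"hubred",r(w.mean(0)),len(xs),"dir from hub",ang(hc[n],w.mean(0)), "pca",r(np.linalg.svd(w-w.mean(0))[2][0]))
# nut/drift/shaft top
m=((ht[...,0]<14)&(ht[...,2]<100)&(ht[...,1]>120)).astype(np.uint8); c=blobs(0,m,(295,250,325,305))[0]
b=cv2.boxPoints(cv2.minAreaRect(plane("top",c[:,0],.026)[:,:2].astype(np.float32))); rc=cv2.minAreaRect(plane("top",c[:,0],.026)[:,:2].astype(np.float32)); print("drift",rc,r(b))
m=((ht[...,0]>17)&(ht[...,1]>140)).astype(np.uint8); c=blobs(0,m,(243,270,268,300),5)[0]
P=plane("top",c[:,0],.022)[:,:2].astype(np.float32); print("nut",cv2.minEnclosingCircle(P),cv2.minAreaRect(P))
P=cv2.convexHull(P)[:,0]; print([(k,round(float(np.ptp(P@[np.cos(np.radians(k)),np.sin(np.radians(k))])),4)) for k in range(0,180,10)])
# shaft: corners
tc=(np.array([[72,407],[122,389],[143,468],[92,487]])/5+[85,215]); sc=np.array([[107,102],[133,52],[218,72],[190,126]])/5+[150,305]
pt=plane("top",tc,.114); ps=plane("side",sc,.114); print("shaft top",r(pt[:,:2]),r(pt.mean(0)),"side",r(ps[:,:2]),r(ps.mean(0)))
print("tri",tri(tc.mean(0),sc.mean(0)))
for n,h,box in(("top",ht,(95,225,115,250)),("side",hs,(165,310,190,330))):
    ys,xs=np.nonzero(red(h)[box[1]:box[3],box[0]:box[2]]); w=plane(n,np.c_[xs+box[0],ys+box[1]],.114)[:,:2]; print(n,"shaftred",r(w.mean(0)),len(xs),r(np.linalg.svd(w-w.mean(0))[2][0]))
# stand corner rectangle, top z=.03
st=np.array([[63,82],[278,27],[325,245],[100,300]])/5+[85,215]; p=plane("top",st,.03); print("stand",r(p[:,:2]),r(p.mean(0)))
wb=np.array([[78,27],[355,40],[372,268],[65,268]])/4+[380,165]; bb=np.array([[45,48],[338,25],[370,265],[70,290]])/4+[380,240]
for q in(wb,bb): p=plane("top",q,.05); print("bin",r(p[:,:2]),r(p.mean(0)))
for k,q in dict(glue=(382,150),brush=[(365,235)],br2=(378,283),wax=(145,172)).items(): print(k,r(plane("top",q,.02)))
E
python3 m.py
```

```text
top hub circ [0.6015, 0.0754] 0.0314 ell [0.6016, 0.0755] [0.0613, 0.0619]
side hub circ [0.6003, 0.0745] 0.0326 ell [0.6003, 0.0748] [0.063, 0.0645]
top hubred [0.6263, 0.0664] 6 dir from hub -0.353 pca [-0.9593, 0.2824]
side hubred [0.6237, 0.0654] 3 dir from hub -0.38 pca [-0.8855, 0.4646]
drift ((0.4437808394432068, -0.062295809388160706), (0.024278445169329643, 0.08908558636903763), 78.42671966552734) [[0.3977000117301941, -0.06530000269412994], [0.48500001430511475, -0.08309999853372574], [0.48989999294281006, -0.059300001710653305], [0.4025999903678894, -0.04149999842047691]]
nut ((0.4287208914756775, 0.055209189653396606), 0.019472645595669746) ((0.4289417862892151, 0.05512331798672676), (0.038531944155693054, 0.03181229904294014), 89.9911117553711)
[(0, 0.0318), (10, 0.0351), (20, 0.0373), (30, 0.0384), (40, 0.0383), (50, 0.037), (60, 0.0351), (70, 0.0369), (80, 0.0383), (90, 0.0385), (100, 0.0383), (110, 0.037), (120, 0.0357), (130, 0.0367), (140, 0.038), (150, 0.0381), (160, 0.0371), (170, 0.035)]
shaft top [[0.3995, 0.3539], [0.4067, 0.3339], [0.3766, 0.3236], [0.3689, 0.3438]] [0.3879, 0.3388, 0.114] side [[0.5141, 0.3616], [0.5222, 0.3431], [0.4931, 0.3301], [0.485, 0.3502]] [0.5036, 0.3462, 0.114]
tri (array([0.42300664, 0.34225287, 0.18203553]), np.float64(0.09086874339942838))
top shaftred [0.5162, 0.3515] 15 [-0.9101, -0.4143]
side shaftred [0.5131, 0.3496] 18 [-0.9438, -0.3306]
stand [[0.5411, 0.4064], [0.5656, 0.3091], [0.4696, 0.2826], [0.445, 0.3822]] [0.5053, 0.3451, 0.03]
bin [[0.6675, -0.261], [0.6604, -0.4172], [0.533, -0.4142], [0.5343, -0.2456]] [0.5988, -0.3345, 0.05]
bin [[0.4919, -0.2326], [0.5024, -0.3924], [0.3762, -0.4002], [0.3669, -0.2397]] [0.4344, -0.3162, 0.05]
glue [[0.7287, -0.2331, 0.02]]
brush [[0.5327, -0.1847, 0.02]]
br2 [[0.4284, -0.2087, 0.02]]
wax [[0.6801, 0.3099, 0.02]]
```

Correcting one thing: the shaft's top-view corners were missing the crop offset. The side view gives (0.5036,0.3462) with yaw about 0.39, and I'll recheck it later. Next is a move planner that prints rounded rows.

```bash
cat > p.py <<'E'
import sys,json,numpy as np
from workcell import bot
# args: "x,y,z,yaw,rows" waypoints
def main():
    s=bot.observe(); p=np.array(s["position"],float); yaw=float(s["tool_rot"][2])
    print("t",round(s["clock"],2),"at",np.round(p,4),np.round(s["tool_rot"],3),"F",np.round(s["force"],1),"w",round(s["grip_width"],4))
    dp=[];ro=[]
    for a in sys.argv[1:]:
        x,y,z,w,n=map(float,a.split(",")); n=int(n); p0=p.copy();y0=yaw
        for i in range(n):
            c,si=np.cos(yaw),np.sin(yaw); d=p0+(np.array([x,y,z])-p0)*(i+1)/n-p
            l=np.round(np.array([c*d[0]+si*d[1],si*d[0]-c*d[1],-d[2]])/.8,4)
            p=p+.8*np.array([c*l[0]+si*l[1],si*l[0]-c*l[1],-l[2]])
            r=np.round(-(y0+(w-y0)*(i+1)/n-yaw)/np.pi,4); yaw-=r*np.pi
            dp.append(l.tolist()); ro.append([0,0,float(r)])
    print(json.dumps(dp)); print(json.dumps(ro))
main()
E
python3 p.py .42,-.38,.2,-.1,9 .444,-.062,.12,-.2,8
python3 - <<'E'
from h import *
tc=(np.array([[72,107],[122,89],[143,168],[92,187]])/5+[85,215]); sc=np.array([[107,102],[133,52],[218,72],[190,126]])/5+[150,305]
p=plane("top",tc,.114);print(p.round(4),p.mean(0),tri(tc.mean(0),sc.mean(0)))
E
```

```text
t 0.1 at [ 0.1368 -0.6096  0.2308] [-3.141  0.     0.221] F [ 0.3  0.6 -0.3] w 0.0855
[[0.0454, -0.0225, 0.0043], [0.0445, -0.0241, 0.0043], [0.0437, -0.0257, 0.0042], [0.0427, -0.0272, 0.0043], [0.0417, -0.0287, 0.0043], [0.0406, -0.0302, 0.0043], [0.0396, -0.0316, 0.0042], [0.0384, -0.033, 0.0043], [0.0372, -0.0343, 0.0043], [-0.0012, -0.0498, 0.0125], [-0.0019, -0.0498, 0.0125], [-0.0025, -0.0498, 0.0125], [-0.0031, -0.0497, 0.0125], [-0.0037, -0.0497, 0.0125], [-0.0043, -0.0497, 0.0125], [-0.005, -0.0495, 0.0125], [-0.0056, -0.0496, 0.0125]]
[[0, 0, 0.0113], [0, 0, 0.0114], [0, 0, 0.0113], [0, 0, 0.0114], [0, 0, 0.0113], [0, 0, 0.0114], [0, 0, 0.0113], [0, 0, 0.0114], [0, 0, 0.0113], [0, 0, 0.004], [0, 0, 0.004], [0, 0, 0.0039], [0, 0, 0.004], [0, 0, 0.004], [0, 0, 0.004], [0, 0, 0.004], [0, 0, 0.0039]]
[[0.5178 0.3624 0.114 ]
 [0.5251 0.342  0.114 ]
 [0.4934 0.3309 0.114 ]
 [0.4858 0.3515 0.114 ]] [0.50554525 0.34670097 0.114     ] (array([0.50484657, 0.34643746, 0.11322214]), np.float64(0.0017416403910146437))
```

The shaft top triangulates to (0.505,0.346,0.113). I expected 0.114 for the height, so that checks out. Moving.

>>> move_arm(
  jaw=[60, 60, 60, 60, 60, 60, 60, 60, 60, 60],
  dp=[
    [0.045, -0.023, 0.004],
    [0.045, -0.024, 0.004],
    [0.044, -0.026, 0.004],
    [0.043, -0.027, 0.004],
    [0.042, -0.029, 0.004],
    [0.041, -0.03, 0.004],
    [0.04, -0.032, 0.004],
    [0.038, -0.033, 0.004],
    [0.037, -0.034, 0.004],
    [0, 0, 0],
  ],
  rotation=[
    [0, 0, 0.011],
    [0, 0, 0.011],
    [0, 0, 0.011],
    [0, 0, 0.011],
    [0, 0, 0.011],
    [0, 0, 0.011],
    [0, 0, 0.011],
    [0, 0, 0.011],
    [0, 0, 0.011],
    [0, 0, 0],
  ],
  squeeze=30,
)

```text
clock: 1.35
position: [0.4222, -0.3758, 0.202]
tool_rot: [-3.14, -0.0, -0.086]
force: [0.1, -0.6, 0.2]
grip_width: 0.065
```

```bash
python3 p.py .444,-.062,.1,-.2,9 .444,-.062,.1,-.2,1
```

```text
t 1.35 at [ 0.4222 -0.3758  0.202 ] [-3.14  -0.    -0.086] F [ 0.1 -0.6  0.2] w 0.065
[[-0.0007, -0.0437, 0.0142], [-0.0013, -0.0437, 0.0141], [-0.0018, -0.0436, 0.0142], [-0.0024, -0.0436, 0.0141], [-0.003, -0.0436, 0.0142], [-0.0035, -0.0436, 0.0142], [-0.004, -0.0435, 0.0141], [-0.0046, -0.0434, 0.0142], [-0.0051, -0.0434, 0.0142], [-0.0, -0.0, -0.0]]
[[0, 0, 0.004], [0, 0, 0.0041], [0, 0, 0.004], [0, 0, 0.004], [0, 0, 0.004], [0, 0, 0.0041], [0, 0, 0.004], [0, 0, 0.004], [0, 0, 0.0041], [0, 0, -0.0]]
```

>>> move_arm(
  jaw=[60, 60, 60, 60, 60, 60, 60, 60, 60, 60],
  dp=[
    [-0.0007, -0.0437, 0.0142],
    [-0.0013, -0.0437, 0.0141],
    [-0.0018, -0.0436, 0.0142],
    [-0.0024, -0.0436, 0.0141],
    [-0.003, -0.0436, 0.0142],
    [-0.0035, -0.0436, 0.0142],
    [-0.004, -0.0435, 0.0141],
    [-0.0046, -0.0434, 0.0142],
    [-0.0051, -0.0434, 0.0142],
    [0, 0, 0],
  ],
  rotation=[
    [0, 0, 0.004],
    [0, 0, 0.004],
    [0, 0, 0.004],
    [0, 0, 0.004],
    [0, 0, 0.004],
    [0, 0, 0.004],
    [0, 0, 0.004],
    [0, 0, 0.004],
    [0, 0, 0.004],
    [0, 0, 0],
  ],
)

```text
clock: 2.6
position: [0.4426, -0.0631, 0.0999]
tool_rot: [-3.141, 0.001, -0.2]
force: [0.4, -1.2, 0.4]
grip_width: 0.0657
```

```bash
python3 p.py .444,-.062,.1,-.2,1 .444,-.062,.004,-.2,4
```

```text
t 2.6 at [ 0.4426 -0.0631  0.0999] [-3.141e+00  1.000e-03 -2.000e-01] F [ 0.4 -1.2  0.4] w 0.0657
[[0.0015, -0.0016, -0.0002], [-0.0, -0.0, 0.03], [-0.0, -0.0, 0.03], [-0.0, -0.0, 0.03], [-0.0, -0.0, 0.03]]
[[0, 0, -0.0001], [0, 0, 0.0], [0, 0, 0.0], [0, 0, 0.0], [0, 0, 0.0]]
```

>>> move_arm(
  jaw=[60, 60, 60, 60, 60, 255, 255, 255, 255, 255],
  dp=[
    [0.0015, -0.0015, 0],
    [0, 0, 0.03],
    [0, 0, 0.03],
    [0, 0, 0.03],
    [0, 0, 0.03],
    [0, 0, 0],
    [0, 0, 0],
    [0, 0, 0],
    [0, 0, 0],
    [0, 0, -0.04],
  ],
  rotation=[
    [0, 0, 0],
    [0, 0, 0],
    [0, 0, 0],
    [0, 0, 0],
    [0, 0, 0],
    [0, 0, 0],
    [0, 0, 0],
    [0, 0, 0],
    [0, 0, 0],
    [0, 0, 0],
  ],
)

```text
clock: 3.85
position: [0.4437, -0.0638, 0.0364]
tool_rot: [3.141, 0.002, -0.203]
force: [0.7, -0.4, -0.2]
grip_width: 0.0237
```

```bash
python3 p.py .45,-.09,.12,-.1,2 .599,-.333,.12,0,7 .599,-.333,.02,0,3
```

```text
t 3.85 at [ 0.4437 -0.0638  0.0364] [ 3.141e+00  2.000e-03 -2.030e-01] F [ 0.7 -0.4 -0.2] w 0.0237
[[0.0072, 0.0153, -0.0523], [0.0063, 0.0156, -0.0522], [0.0308, 0.0405, -0.0], [0.0302, 0.041, -0.0], [0.0297, 0.0414, -0.0], [0.029, 0.0418, -0.0], [0.0285, 0.0422, -0.0], [0.0278, 0.0426, -0.0], [0.0272, 0.043, -0.0], [0.0, -0.0, 0.0417], [0.0, -0.0, 0.0416], [0.0, -0.0, 0.0417]]
[[0, 0, -0.0164], [0, 0, -0.0165], [0, 0, -0.0045], [0, 0, -0.0046], [0, 0, -0.0045], [0, 0, -0.0046], [0, 0, -0.0045], [0, 0, -0.0046], [0, 0, -0.0045], [0, 0, 0.0], [0, 0, 0.0], [0, 0, 0.0]]
```

Gripped: width is 23.7 mm for a 24 mm bar. Now to the plywood bin.

>>> move_arm(
  jaw=[255, 255, 255, 255, 255, 255, 255, 255, 255, 255],
  dp=[
    [0.0072, 0.0153, -0.0523],
    [0.0063, 0.0156, -0.0522],
    [0.0308, 0.0405, 0],
    [0.0302, 0.041, 0],
    [0.0297, 0.0414, 0],
    [0.029, 0.0418, 0],
    [0.0285, 0.0422, 0],
    [0.0278, 0.0426, 0],
    [0.0272, 0.043, 0],
    [0, 0, 0.01],
  ],
  rotation=[
    [0, 0, -0.0165],
    [0, 0, -0.0165],
    [0, 0, -0.0045],
    [0, 0, -0.0045],
    [0, 0, -0.0045],
    [0, 0, -0.0045],
    [0, 0, -0.0045],
    [0, 0, -0.0045],
    [0, 0, -0.0045],
    [0, 0, 0],
  ],
)

```text
clock: 5.1
position: [0.6001, -0.3361, 0.1128]
tool_rot: [3.14, -0.002, -0.003]
force: [-0.6, -0.4, -0.4]
grip_width: 0.0234
```

```bash
python3 p.py .599,-.333,.018,0,4
python3 - <<'E'
import cv2,numpy as np
from workcell import grab_frame
t=grab_frame("top");s=grab_frame("side")
cv2.imwrite("pics/b1.png",np.hstack([cv2.resize(t[100:320,340:520],None,fx=2,fy=2),cv2.resize(s[60:280,240:440],None,fx=2,fy=2)]))
E
```

```text
t 5.1 at [ 0.6001 -0.3361  0.1128] [ 3.14e+00 -2.00e-03 -3.00e-03] F [-0.6 -0.4 -0.4] w 0.0234
[[-0.0003, -0.001, 0.0296], [-0.0004, -0.0009, 0.0296], [-0.0003, -0.001, 0.0296], [-0.0004, -0.001, 0.0297]]
[[0, 0, -0.0003], [0, 0, -0.0002], [0, 0, -0.0003], [0, 0, -0.0002]]
```

View pics/b1.png

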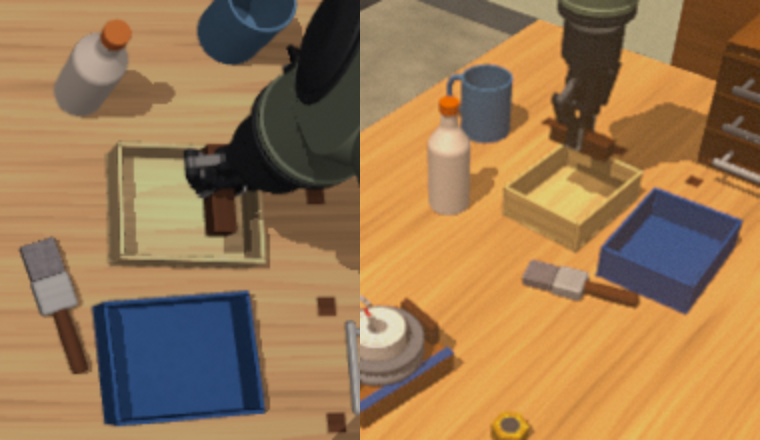

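The image shows the drift held over the plywood bin, with the camera's perspective shifting it slightly. Lower and release.

>>> move_arm(
  jaw=[255, 255, 255, 255, 255, 130, 130, 130, 130, 130],
  dp=[
    [0, -0.002, 0.03],
    [-0.001, -0.002, 0.03],
    [0, 0, 0.03],
    [0, 0, 0.03],
    [0, 0, 0],
    [0, 0, 0],
    [0, 0, 0],
    [0, 0, 0],
    [0, 0, -0.05],
    [0, 0, -0.06],
  ],
  rotation=[
    [0, 0, 0],
    [0, 0, 0],
    [0, 0, 0],
    [0, 0, 0],
    [0, 0, 0],
    [0, 0, 0],
    [0, 0, 0],
    [0, 0, 0],
    [0, 0, 0],
    [0, 0, 0],
  ],
)

```text
clock: 6.45
position: [0.5984, -0.3296, 0.1048]
tool_rot: [-3.141, 0.001, -0.001]
force: [-0.2, 0.1, 0.4]
grip_width: 0.0418
```

```bash
python3 p.py .45,0,.14,-.3,8 .4287,.0553,.06,-.524,2 .4287,.0553,.003,-.524,3
```

```text
t 6.45 at [ 0.5984 -0.3296  0.1048] [-3.141e+00  1.000e-03 -1.000e-03] F [-0.2  0.1  0.4] w 0.0418
[[-0.0232, -0.0515, -0.0055], [-0.0251, -0.0506, -0.0055], [-0.027, -0.0496, -0.0055], [-0.0289, -0.0485, -0.0055], [-0.0306, -0.0475, -0.0055], [-0.0324, -0.0463, -0.0055], [-0.0341, -0.045, -0.0055], [-0.0357, -0.0437, -0.0055], [-0.0229, -0.0291, 0.05], [-0.0261, -0.0263, 0.05], [-0.0, -0.0, 0.0237], [-0.0, -0.0, 0.0238], [-0.0, -0.0, 0.0237]]
[[0, 0, 0.0119], [0, 0, 0.0119], [0, 0, 0.0119], [0, 0, 0.0119], [0, 0, 0.0119], [0, 0, 0.0119], [0, 0, 0.0119], [0, 0, 0.0119], [0, 0, 0.0357], [0, 0, 0.0356], [0, 0, 0.0], [0, 0, 0.0], [0, 0, 0.0]]
```

>>> move_arm(
  jaw=[60, 60, 60, 60, 60, 60, 60, 60, 60, 60],
  dp=[
    [-0.0232, -0.0515, -0.0055],
    [-0.0251, -0.0506, -0.0055],
    [-0.027, -0.0496, -0.0055],
    [-0.0289, -0.0485, -0.0055],
    [-0.0306, -0.0475, -0.0055],
    [-0.0324, -0.0463, -0.0055],
    [-0.0341, -0.045, -0.0055],
    [-0.0357, -0.0437, -0.0055],
    [-0.0229, -0.0291, 0.05],
    [-0.0261, -0.0263, 0.05],
  ],
  rotation=[
    [0, 0, 0.012],
    [0, 0, 0.012],
    [0, 0, 0.012],
    [0, 0, 0.012],
    [0, 0, 0.012],
    [0, 0, 0.012],
    [0, 0, 0.012],
    [0, 0, 0.012],
    [0, 0, 0.035],
    [0, 0, 0.035],
  ],
)

```text
clock: 7.7
position: [0.43, 0.0564, 0.0593]
tool_rot: [-3.14, -0.002, -0.526]
force: [1.7, 1.4, -1.0]
grip_width: 0.0652
```

```bash
python3 p.py .4287,.0553,.06,-.524,1 .4287,.0553,.003,-.524,3
python3 - <<'E'
import cv2,numpy as np
from workcell import grab_frame
t=grab_frame("top")
h=cv2.cvtColor(t,cv2.COLOR_BGR2HSV)
cv2.imwrite("pics/b2.png",np.hstack([cv2.resize(t[165:245,380:480],None,fx=4,fy=4),cv2.resize(t[225:305,220:320],None,fx=4,fy=4)]))
E
```

```text
t 7.7 at [0.43   0.0564 0.0593] [-3.14e+00 -2.00e-03 -5.26e-01] F [ 1.7  1.4 -1. ] w 0.0652
[[-0.0007, 0.002, -0.0009], [-0.0, -0.0, 0.0238], [-0.0, -0.0, 0.0237], [-0.0, -0.0, 0.0238]]
[[0, 0, -0.0006], [0, 0, 0.0], [0, 0, 0.0], [0, 0, 0.0]]
```

View pics/b2.png

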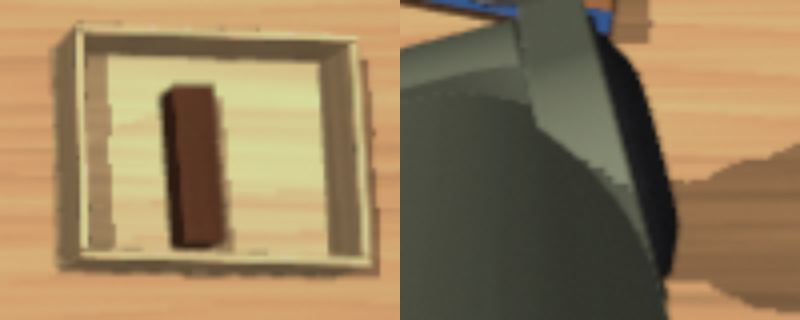

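The drift lies flat in the plywood bin, at about (428,206) in the full frame. The arm hides the nut, so I'll rely on the measured position.

>>> move_arm(
  jaw=[60, 60, 60, 60, 255, 255, 255, 255, 255, 255],
  dp=[
    [-0.0005, 0.001, 0],
    [0, 0, 0.0235],
    [0, 0, 0.0235],
    [0, 0, 0.0235],
    [0, 0, 0],
    [0, 0, 0],
    [0, 0, 0],
    [0, 0, 0],
    [0, 0, -0.04],
    [0, 0, -0.06],
  ],
  rotation=[
    [0, 0, 0],
    [0, 0, 0],
    [0, 0, 0],
    [0, 0, 0],
    [0, 0, 0],
    [0, 0, 0],
    [0, 0, 0],
    [0, 0, 0],
    [0, 0, 0],
    [0, 0, 0],
  ],
  squeeze=35,
)

```text
clock: 9.0
position: [0.4283, 0.0546, 0.0839]
tool_rot: [3.141, 0.001, -0.522]
force: [0.7, -0.6, -1.8]
grip_width: 0.0354
```

```bash
python3 p.py .44,-.1,.12,-.2,4 .434,-.316,.11,0,5 .434,-.316,.03,0,3
```

```text
t 9.0 at [0.4283 0.0546 0.0839] [ 3.141e+00  1.000e-03 -5.220e-01] F [ 0.7 -0.6 -1.8] w 0.0354
[[0.0272, 0.0401, -0.0113], [0.024, 0.0421, -0.0113], [0.0205, 0.0439, -0.0112], [0.0168, 0.0454, -0.0113], [0.0093, 0.0532, 0.0025], [0.0071, 0.0536, 0.0025], [0.005, 0.0537, 0.0025], [0.0028, 0.054, 0.0025], [0.0006, 0.054, 0.0025], [0.0, -0.0, 0.0333], [0.0, -0.0, 0.0333], [0.0001, -0.0, 0.0334]]
[[0, 0, -0.0256], [0, 0, -0.0256], [0, 0, -0.0257], [0, 0, -0.0256], [0, 0, -0.0127], [0, 0, -0.0128], [0, 0, -0.0127], [0, 0, -0.0127], [0, 0, -0.0127], [0, 0, -0.0], [0, 0, -0.0], [0, 0, -0.0]]
```

Gripped: 35.4 mm across flats and a wrist force of −1.8 N. Now to the blue bin.

>>> move_arm(
  jaw=[255, 255, 255, 255, 255, 255, 255, 255, 255, 255],
  dp=[
    [0.0272, 0.0401, -0.0113],
    [0.024, 0.0421, -0.0113],
    [0.0205, 0.0439, -0.0112],
    [0.0168, 0.0454, -0.0113],
    [0.0093, 0.0532, 0.0025],
    [0.0071, 0.0536, 0.0025],
    [0.005, 0.0537, 0.0025],
    [0.0028, 0.054, 0.0025],
    [0.0006, 0.054, 0.0025],
    [0, 0, 0],
  ],
  rotation=[
    [0, 0, -0.0255],
    [0, 0, -0.0255],
    [0, 0, -0.0255],
    [0, 0, -0.0255],
    [0, 0, -0.013],
    [0, 0, -0.013],
    [0, 0, -0.013],
    [0, 0, -0.013],
    [0, 0, -0.013],
    [0, 0, 0],
  ],
)

```text
clock: 10.25
position: [0.4332, -0.3193, 0.1095]
tool_rot: [3.14, -0.0, -0.001]
force: [-0.3, 1.3, -1.0]
grip_width: 0.0355
```

```bash
python3 p.py  .434,-.316,.018,0,3
```

```text
t 10.25 at [ 0.4332 -0.3193  0.1095] [ 3.14e+00 -0.00e+00 -1.00e-03] F [-0.3  1.3 -1. ] w 0.0355
[[0.0003, -0.0014, 0.0381], [0.0004, -0.0013, 0.0382], [0.0003, -0.0014, 0.0381]]
[[0, 0, -0.0002], [0, 0, -0.0001], [0, 0, -0.0002]]
```

>>> move_arm(
  jaw=[255, 255, 255, 255, 90, 90, 90, 90, 90, 90],
  dp=[
    [0, -0.001, 0.038],
    [0, -0.001, 0.038],
    [0, 0, 0.036],
    [0, 0, 0],
    [0, 0, 0],
    [0, 0, 0],
    [0, 0, 0],
    [0, 0, -0.05],
    [0, 0, -0.06],
    [0, 0, -0.06],
  ],
  rotation=[
    [0, 0, 0],
    [0, 0, 0],
    [0, 0, 0],
    [0, 0, 0],
    [0, 0, 0],
    [0, 0, 0],
    [0, 0, 0],
    [0, 0, 0],
    [0, 0, 0],
    [0, 0, 0],
  ],
)

```text
clock: 11.5
position: [0.4341, -0.3141, 0.1573]
tool_rot: [3.141, -0.0, 0.002]
force: [0.7, -0.9, -0.1]
grip_width: 0.0551
```

```bash
python3 p.py .44,.0,.22,.1,7 .46,.15,.22,.2,3 .505,.3465,.21,.36,5
```

```text
t 11.5 at [ 0.4341 -0.3141  0.1573] [ 3.141e+00 -0.000e+00  2.000e-03] F [ 0.7 -0.9 -0.1] w 0.0551
[[0.0012, -0.0561, -0.0112], [0.0019, -0.0561, -0.0112], [0.0028, -0.056, -0.0112], [0.0035, -0.056, -0.0112], [0.0043, -0.0559, -0.0112], [0.0051, -0.0559, -0.0112], [0.0059, -0.0558, -0.0112], [0.0145, -0.0613, 0.0], [0.0166, -0.0609, 0.0], [0.0186, -0.0602, 0.0], [0.0208, -0.0459, 0.0025], [0.0222, -0.0452, 0.0025], [0.0237, -0.0445, 0.0025], [0.0251, -0.0437, 0.0025], [0.0265, -0.0429, 0.0025]]
[[0, 0, -0.0044], [0, 0, -0.0045], [0, 0, -0.0044], [0, 0, -0.0045], [0, 0, -0.0044], [0, 0, -0.0044], [0, 0, -0.0045], [0, 0, -0.0106], [0, 0, -0.0106], [0, 0, -0.0106], [0, 0, -0.0102], [0, 0, -0.0102], [0, 0, -0.0102], [0, 0, -0.0101], [0, 0, -0.0102]]
```

>>> move_arm(
  jaw=[90, 90, 90, 90, 90, 90, 90, 90, 90, 90],
  dp=[
    [0.0012, -0.0561, -0.0112],
    [0.0019, -0.0561, -0.0112],
    [0.0028, -0.056, -0.0112],
    [0.0035, -0.056, -0.0112],
    [0.0043, -0.0559, -0.0112],
    [0.0051, -0.0559, -0.0112],
    [0.0059, -0.0558, -0.0112],
    [0.0145, -0.0613, 0],
    [0.0166, -0.0609, 0],
    [0.0186, -0.0602, 0],
  ],
  rotation=[
    [0, 0, -0.0045],
    [0, 0, -0.0045],
    [0, 0, -0.0045],
    [0, 0, -0.0045],
    [0, 0, -0.0045],
    [0, 0, -0.0045],
    [0, 0, -0.0045],
    [0, 0, -0.0105],
    [0, 0, -0.0105],
    [0, 0, -0.0105],
  ],
)

```text
clock: 12.75
position: [0.4599, 0.1515, 0.2187]
tool_rot: [3.141, -0.001, 0.201]
force: [1.1, 0.1, 0.6]
grip_width: 0.0553
```

```bash
python3 p.py .505,.3465,.2,.36,5;  python3 - <<'E'
import cv2,numpy as np
from workcell import grab_frame
t=grab_frame("top");s=grab_frame("side");cv2.imwrite("pics/t3.png",t);cv2.imwrite("pics/s3.png",s)
cv2.imwrite("pics/b3.png",np.vstack([np.hstack([cv2.resize(t[240:315,380:480],None,fx=4,fy=4),cv2.resize(t[215:290,85:185],None,fx=4,fy=4)]),np.hstack([cv2.resize(s[140:215,350:450],None,fx=4,fy=4),cv2.resize(s[305:380,140:240],None,fx=4,fy=4)])]))
E
```

```text
t 12.75 at [0.4599 0.1515 0.2187] [ 3.141e+00 -1.000e-03  2.010e-01] F [1.1 0.1 0.6] w 0.0553
[[0.0208, -0.0455, 0.0047], [0.0222, -0.0449, 0.0047], [0.0236, -0.0441, 0.0046], [0.0251, -0.0433, 0.0047], [0.0263, -0.0426, 0.0047]]
[[0, 0, -0.0101], [0, 0, -0.0101], [0, 0, -0.0101], [0, 0, -0.0102], [0, 0, -0.0101]]
```

View pics/b3.png

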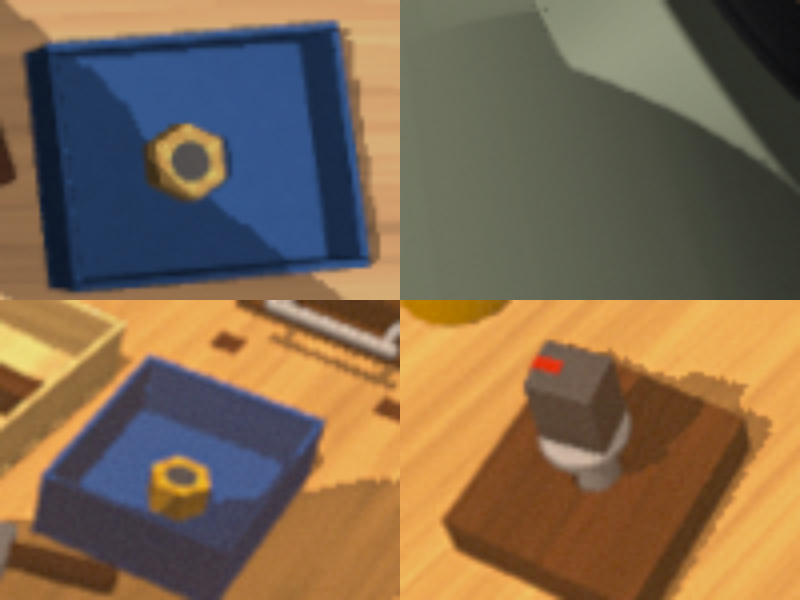

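The nut is in the blue bin and the shaft is undisturbed. Now to the shaft: the TCP goes to z=0.075, just above the collar.

>>> move_arm(
  jaw=[80, 80, 80, 80, 80, 80],
  dp=[
    [0.0208, -0.0455, 0.0047],
    [0.0222, -0.0449, 0.0047],
    [0.0236, -0.0441, 0.0046],
    [0.0251, -0.0433, 0.0047],
    [0.0263, -0.0426, 0.0047],
    [0, 0, 0],
  ],
  rotation=[
    [0, 0, -0.01],
    [0, 0, -0.01],
    [0, 0, -0.01],
    [0, 0, -0.01],
    [0, 0, -0.01],
    [0, 0, 0],
  ],
)

```text
clock: 13.6
position: [0.5045, 0.3474, 0.1991]
tool_rot: [-3.14, 0.0, 0.361]
force: [-0.7, -0.9, -0.4]
grip_width: 0.0584
```

```bash
python3 p.py .505,.3465,.19,.36,1 .505,.3465,.075,.36,4
```

```text
t 13.6 at [0.5045 0.3474 0.1991] [-3.14   0.     0.361] F [-0.7 -0.9 -0.4] w 0.0584
[[0.0001, 0.0013, 0.0113], [0.0, -0.0, 0.0359], [0.0, -0.0, 0.036], [0.0, -0.0, 0.0359], [0.0, -0.0, 0.036]]
[[0, 0, 0.0002], [0, 0, -0.0], [0, 0, -0.0], [0, 0, -0.0], [0, 0, -0.0]]
```

>>> move_arm(
  jaw=[80, 80, 80, 80, 80, 80, 255, 255, 255, 255],
  dp=[
    [0, 0.001, 0.011],
    [0, 0, 0.036],
    [0, 0, 0.036],
    [0, 0, 0.036],
    [0, 0, 0.036],
    [0, 0, 0],
    [0, 0, 0],
    [0, 0, 0],
    [0, 0, 0],
    [0, 0, 0],
  ],
  rotation=[
    [0, 0, 0],
    [0, 0, 0],
    [0, 0, 0],
    [0, 0, 0],
    [0, 0, 0],
    [0, 0, 0],
    [0, 0, 0],
    [0, 0, 0],
    [0, 0, 0],
    [0, 0, 0],
  ],
  squeeze=60,
)

```text
clock: 14.85
position: [0.506, 0.3448, 0.0768]
tool_rot: [-3.141, -0.002, 0.357]
force: [-0.6, 1.0, 9.3]
grip_width: 0.0233
```

```bash
python3 p.py .505,.3465,.19,.36,4 .6,.075,.19,-.36,7
```

```text
t 14.85 at [0.506  0.3448 0.0768] [-3.141e+00 -2.000e-03  3.570e-01] F [-0.6  1.   9.3] w 0.0233
[[-0.0001, -0.0006, -0.0354], [-0.0001, -0.0006, -0.0354], [-0.0001, -0.0007, -0.0354], [-0.0002, -0.0006, -0.0354], [-0.0012, 0.0514, 0.0], [0.0041, 0.0512, 0.0], [0.0093, 0.0505, 0.0], [0.0145, 0.0493, 0.0], [0.0194, 0.0475, 0.0], [0.0242, 0.0453, 0.0], [0.0288, 0.0426, 0.0]]
[[0, 0, -0.0002], [0, 0, -0.0002], [0, 0, -0.0002], [0, 0, -0.0002], [0, 0, 0.0327], [0, 0, 0.0328], [0, 0, 0.0327], [0, 0, 0.0327], [0, 0, 0.0328], [0, 0, 0.0327], [0, 0, 0.0327]]
```

>>> move_arm(
  jaw=[255, 255, 255, 255, 255, 255],
  dp=[
    [0, 0, -0.02],
    [0, 0, -0.03],
    [0, 0, -0.035],
    [0, 0, -0.035],
    [0, 0, -0.025],
    [0, 0, 0],
  ],
  rotation=[
    [0, 0, 0],
    [0, 0, 0],
    [0, 0, 0],
    [0, 0, 0],
    [0, 0, 0],
    [0, 0, 0],
  ],
)

```text
clock: 15.6
position: [0.5059, 0.3443, 0.1934]
tool_rot: [-3.141, -0.003, 0.357]
force: [-0.0, 1.4, -4.8]
grip_width: 0.0233
```

```bash
python3 p.py .575,.13,.19,-.2,7;  python3 - <<'E'
import cv2,numpy as np
from workcell import grab_frame
t=grab_frame("top");s=grab_frame("side");cv2.imwrite("pics/t4.png",t);cv2.imwrite("pics/s4.png",s)
E
```

```text
t 15.6 at [0.5059 0.3443 0.1934] [-3.141e+00 -3.000e-03  3.570e-01] F [-0.   1.4 -4.8] w 0.0233
[[-0.0018, 0.0402, 0.0006], [0.0013, 0.0401, 0.0006], [0.0046, 0.04, 0.0006], [0.0077, 0.0394, 0.0006], [0.0109, 0.0388, 0.0006], [0.0139, 0.0377, 0.0006], [0.0168, 0.0365, 0.0006]]
[[0, 0, 0.0253], [0, 0, 0.0254], [0, 0, 0.0253], [0, 0, 0.0253], [0, 0, 0.0254], [0, 0, 0.0253], [0, 0, 0.0253]]
```

>>> move_arm(
  jaw=[255, 255, 255, 255, 255, 255, 255],
  dp=[
    [-0.0018, 0.0402, 0.0006],
    [0.0013, 0.0401, 0.0006],
    [0.0046, 0.04, 0.0006],
    [0.0077, 0.0394, 0.0006],
    [0.0109, 0.0388, 0.0006],
    [0.0139, 0.0377, 0.0006],
    [0.0168, 0.0365, 0.0006],
  ],
  rotation=[
    [0, 0, 0.025],
    [0, 0, 0.025],
    [0, 0, 0.025],
    [0, 0, 0.025],
    [0, 0, 0.025],
    [0, 0, 0.025],
    [0, 0, 0.025],
  ],
)

```text
clock: 16.58
position: [0.5749, 0.1289, 0.187]
tool_rot: [3.141, 0.002, -0.195]
force: [-0.1, -0.6, -3.4]
grip_width: 0.0232
```

```bash
python3 p.py .601,.074,.185,-.36,4 .601,.074,.16,-.36,2
```

```text
t 16.57 at [0.5749 0.1289 0.187 ] [ 3.141e+00  2.000e-03 -1.950e-01] F [-0.1 -0.6 -3.4] w 0.0232
[[0.0113, 0.0152, 0.0006], [0.012, 0.0148, 0.0006], [0.0125, 0.0143, 0.0007], [0.0131, 0.0137, 0.0006], [0.0, -0.0, 0.0156], [0.0, -0.0, 0.0156]]
[[0, 0, 0.0131], [0, 0, 0.0132], [0, 0, 0.0131], [0, 0, 0.0131], [0, 0, 0.0], [0, 0, 0.0]]
```

>>> move_arm(
  jaw=[255, 255, 255, 255, 255, 255, 255],
  dp=[
    [0.0113, 0.0152, 0.0006],
    [0.012, 0.0148, 0.0006],
    [0.0125, 0.0143, 0.0006],
    [0.013, 0.0137, 0.0006],
    [0, 0, 0.0145],
    [0, 0, 0.0145],
    [0, 0, 0],
  ],
  rotation=[
    [0, 0, 0.013],
    [0, 0, 0.013],
    [0, 0, 0.013],
    [0, 0, 0.013],
    [0, 0, 0],
    [0, 0, 0],
    [0, 0, 0],
  ],
)

```text
clock: 17.45
position: [0.6005, 0.076, 0.1615]
tool_rot: [3.141, 0.002, -0.354]
force: [-0.2, 0.2, -3.7]
grip_width: 0.0234
```

```bash
python3 p.py .601,.074,.16,-.36,1;  python3 - <<'E'
import cv2,numpy as np
from workcell import grab_frame
t=grab_frame("top");s=grab_frame("side");cv2.imwrite("pics/t5.png",t);cv2.imwrite("pics/s5.png",s)
cv2.imwrite("pics/b5.png",np.hstack([cv2.resize(t[160:260,200:300],None,fx=4,fy=4),cv2.resize(s[160:260,200:300],None,fx=4,fy=4,interpolation=cv2.INTER_CUBIC)]))
E
```

```text
t 17.45 at [0.6005 0.076  0.1615] [ 3.141e+00  2.000e-03 -3.540e-01] F [-0.2  0.2 -3.7] w 0.0234
[[0.0014, 0.0021, 0.0019]]
[[0, 0, 0.0018]]
```

View pics/b5.png

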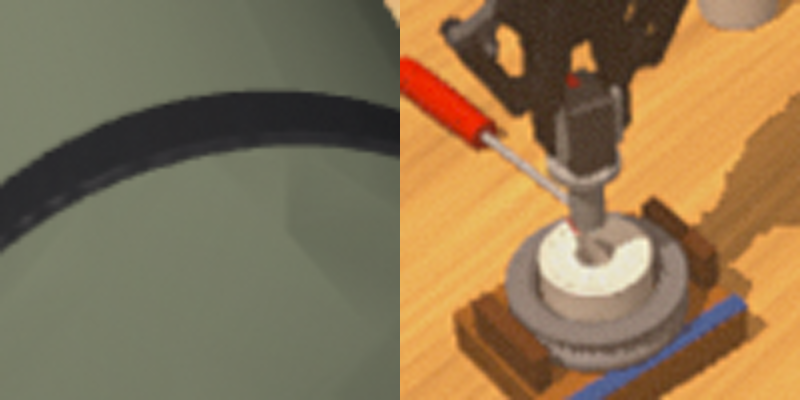

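The image shows the shaft tip hanging just above the hub. The top view is blocked by the arm. I'll compare the shaft axis with the bore axis in the side view.

Run:
```python
from h import *
s=cv2.imread("pics/s5.png"); s0=cv2.imread("pics/side0.png")
c=C["side"];T=np.linalg.inv(c["T"])
def proj(P): return cv2.projectPoints(np.array(P,float).reshape(-1,1,3),cv2.Rodrigues(T[:3,:3])[0],T[:3,3],np.array(c["camera_matrix"]),np.array(c["dist"]))[0].reshape(-1,2)
for xy in((.6003,.0748),(.6005,.076)): print(xy,proj([[*xy,z] for z in(.08,.10,.11,.12,.14)]).round(2).tolist())
g=cv2.cvtColor(s,cv2.COLOR_BGR2GRAY); hs=cv2.cvtColor(s,cv2.COLOR_BGR2HSV)[...,1]
for v in range(202,222): print(v,g[v,236:262].tolist(),hs[v,236:262].tolist())
```

```text
(0.6003, 0.0748) [[248.19, 222.91], [247.66, 216.6], [247.39, 213.38], [247.12, 210.1], [246.55, 203.4]]
(0.6005, 0.076) [[247.76, 223.17], [247.23, 216.86], [246.95, 213.64], [246.67, 210.36], [246.11, 203.66]]
202 [168, 147, 164, 172, 177, 150, 94, 67, 67, 65, 64, 65, 68, 85, 113, 138, 131, 128, 111, 152, 174, 183, 184, 179, 177, 172] [145, 83, 54, 53, 54, 58, 76, 107, 104, 113, 108, 121, 99, 80, 73, 60, 63, 57, 78, 154, 169, 161, 159, 157, 162, 165]
203 [169, 138, 139, 163, 176, 177, 144, 103, 75, 71, 83, 86, 115, 136, 171, 172, 137, 102, 120, 173, 185, 181, 182, 173, 171, 173] [149, 118, 63, 52, 54, 54, 55, 68, 94, 96, 80, 82, 72, 62, 54, 54, 51, 62, 125, 161, 158, 160, 162, 167, 161, 165]
204 [166, 145, 128, 129, 154, 166, 167, 146, 117, 118, 126, 131, 162, 162, 162, 139, 101, 114, 154, 181, 184, 179, 176, 175, 170, 177] [99, 127, 103, 66, 51, 53, 54, 57, 67, 67, 63, 63, 56, 58, 50, 51, 66, 118, 157, 160, 158, 163, 164, 162, 169, 163]
205 [179, 165, 145, 132, 118, 130, 143, 148, 142, 155, 155, 149, 144, 127, 114, 112, 129, 160, 179, 184, 179, 174, 171, 172, 176, 177] [49, 77, 10
[... 3341 characters left out ...]
 229, 224, 227, 229, 205, 149, 133, 138, 146, 148, 140, 147, 153, 159, 157, 159, 153, 155, 155, 176, 189, 189, 173] [49, 48, 41, 34, 39, 37, 33, 47, 73, 77, 75, 73, 70, 74, 69, 67, 68, 69, 72, 75, 71, 72, 57, 56, 56, 60]
220 [216, 214, 219, 226, 226, 227, 231, 224, 162, 129, 137, 146, 133, 116, 119, 131, 141, 151, 152, 156, 179, 189, 222, 228, 232, 229] [49, 54, 45, 35, 32, 34, 28, 39, 57, 75, 69, 71, 73, 75, 79, 72, 71, 70, 73, 74, 52, 50, 39, 40, 37, 50]
221 [225, 216, 217, 225, 227, 228, 229, 229, 169, 134, 137, 145, 145, 129, 112, 110, 113, 140, 176, 194, 222, 229, 228, 227, 228, 233] [44, 46, 43, 28, 21, 22, 25, 36, 54, 73, 72, 70, 71, 78, 77, 78, 80, 70, 61, 50, 28, 25, 33, 33, 35, 38]
```

```bash
python3 p.py .6005,.0733,.145,-.36,3;python3 p.py .6005,.0733,.145,-.36,1
```

```text
t 17.55 at [0.6012 0.0758 0.1627] [ 3.142  0.    -0.355] F [ 0.3  0.2 -3.6] w 0.0231
[[0.0001, 0.0011, 0.0074], [0.0, 0.0011, 0.0074], [0.0001, 0.0011, 0.0074]]
[[0, 0, 0.0005], [0, 0, 0.0006], [0, 0, 0.0005]]
t 17.55 at [0.6012 0.0758 0.1627] [ 3.142  0.    -0.355] F [ 0.3  0.2 -3.6] w 0.0231
[[0.0002, 0.0033, 0.0222]]
[[0, 0, 0.0016]]
```

>>> move_arm(
  jaw=[255, 255, 255, 255, 255, 255, 255],
  dp=[
    [0.0008, 0.003, 0.01],
    [0, 0, 0.01],
    [0, 0, 0.005],
    [0, 0, 0.004],
    [0, 0, 0.003],
    [0, 0, 0.003],
    [0, 0, 0],
  ],
  rotation=[
    [0, 0, 0],
    [0, 0, 0],
    [0, 0, 0],
    [0, 0, 0],
    [0, 0, 0],
    [0, 0, 0],
    [0, 0, 0],
  ],
)

```text
clock: 18.42
position: [0.6011, 0.073, 0.1348]
tool_rot: [3.142, 0.0, -0.356]
force: [-0.4, 0.7, -3.4]
grip_width: 0.0234
```

```bash
python3 p.py; python3 -c "
from workcell import bot;s=bot.observe();print(s['moment'])"
```

```text
t 18.43 at [0.6011 0.073  0.1348] [ 3.142  0.    -0.356] F [-0.4  0.7 -3.4] w 0.0234
[]
[]
[ 0.07080076  0.04842085 -0.02400329]
```

No contact force with the tip about 4 mm below the mouth, so it has entered. Continue gently.

>>> move_arm(
  jaw=[255, 255, 255, 255, 255, 255],
  dp=[
    [0, 0, 0.003],
    [0, 0, 0.003],
    [0, 0, 0.003],
    [0, 0, 0.003],
    [0, 0, 0.002],
    [0, 0, 0],
  ],
  rotation=[
    [0, 0, 0],
    [0, 0, 0],
    [0, 0, 0],
    [0, 0, 0],
    [0, 0, 0],
    [0, 0, 0],
  ],
)

```text
clock: 19.18
position: [0.601, 0.073, 0.1235]
tool_rot: [3.142, 0.0, -0.356]
force: [-0.5, 2.5, -5.8]
grip_width: 0.0233
```

>>> move_arm(
  jaw=[255, 255, 255, 255, 255],
  dp=[
    [0, 0, 0.003],
    [0, 0, 0.003],
    [0, 0, 0.002],
    [0, 0, 0.002],
    [0, 0, 0],
  ],
  rotation=[
    [0, 0, 0],
    [0, 0, 0],
    [0, 0, 0],
    [0, 0, 0],
    [0, 0, 0],
  ],
)

```text
clock: 19.8
position: [0.6011, 0.073, 0.1155]
tool_rot: [-3.142, 0.0, -0.356]
force: [-1.3, 3.3, -5.7]
grip_width: 0.0235
```

```bash
python3 -c "
from workcell import bot;s=bot.observe();print(s['moment'],s['force'],s['position'])"
```

```text
[ 0.95936237  0.37683888 -0.0024779 ] [-1.28166548  3.31484082 -5.73129442] [0.60109348 0.07299378 0.11550824]
```

The tip is 23 mm deep with no upward resistance, so the key appears to be in the keyway. There's slight side force towards +y, so I'll ease that way and continue.

>>> move_arm(
  jaw=[255, 255, 255, 255, 255],
  dp=[
    [-0.0003, -0.0008, 0],
    [0, 0, 0.003],
    [0, 0, 0.003],
    [0, 0, 0.003],
    [0, 0, 0],
  ],
  rotation=[
    [0, 0, 0],
    [0, 0, 0],
    [0, 0, 0],
    [0, 0, 0],
    [0, 0, 0],
  ],
  squeeze=80,
)

```text
clock: 20.42
position: [0.6012, 0.0735, 0.1085]
tool_rot: [3.141, -0.0, -0.356]
force: [-3.5, 0.7, 1.2]
grip_width: 0.023
```

```bash
python3 -c "
from workcell import bot;s=bot.observe();print(s['moment'],s['force'],s['position'])"
```

```text
[0.09556481 0.64862616 0.03936674] [-3.54658767  0.72638081  1.21666903] [0.6012044  0.07350081 0.10845791]
```

Ejector met at TCP 0.1085, where I predicted about 0.109. Press on.

>>> move_arm(
  jaw=[255, 255, 255, 255, 255, 255],
  dp=[
    [-0.0005, 0.0002, 0.003],
    [0, 0, 0.003],
    [0, 0, 0.003],
    [0, 0, 0.003],
    [0, 0, 0.002],
    [0, 0, 0],
  ],
  rotation=[
    [0, 0, 0],
    [0, 0, 0],
    [0, 0, 0],
    [0, 0, 0],
    [0, 0, 0],
    [0, 0, 0],
  ],
  squeeze=100,
)

```text
clock: 21.18
position: [0.6011, 0.0735, 0.0974]
tool_rot: [-3.141, -0.001, -0.356]
force: [-0.8, -0.7, 5.6]
grip_width: 0.023
```

```bash
python3 -c "
from workcell import bot;s=bot.observe();print(s['moment'],s['force'],s['position'])"
```

```text
[-0.11455196  0.32578282 -0.01940619] [-0.83203465 -0.66810032  5.59029235] [0.60107836 0.07352962 0.09738521]
```

>>> move_arm(
  jaw=[255, 255, 255, 255],
  dp=[
    [0, 0, 0.0015],
    [0, 0, 0.0015],
    [0, 0, 0.001],
    [0, 0, 0],
  ],
  rotation=[
    [0, 0, 0],
    [0, 0, 0],
    [0, 0, 0],
    [0, 0, 0],
  ],
)

```text
clock: 21.68
position: [0.6012, 0.0735, 0.095]
tool_rot: [-3.141, -0.001, -0.356]
force: [-6.0, -1.6, 18.5]
grip_width: 0.0229
```

```bash
python3 -c "
from workcell import bot;s=bot.observe();print(s['moment'],s['force'],s['position'])"
```

```text
[-0.35837178  1.40392051 -0.04252645] [-6.04877549 -1.64510029 18.47516244] [0.60115726 0.07354816 0.09502632]
```

Force jumped to 18.5 N at z=0.095, the predicted home height. Add a small extra push and check by eye.

>>> move_arm(
  jaw=[255, 255, 255, 255],
  dp=[
    [-0.0005, 0.0002, 0.001],
    [0, 0, 0],
    [0, 0, 0],
    [0, 0, 0],
  ],
  rotation=[
    [0, 0, 0],
    [0, 0, 0],
    [0, 0, 0],
    [0, 0, 0],
  ],
)

```text
clock: 22.18
position: [0.6012, 0.0736, 0.095]
tool_rot: [-3.141, -0.002, -0.356]
force: [-7.1, -1.5, 30.2]
grip_width: 0.0229
```

Run:
```python
import cv2,numpy as np
from workcell import bot,grab_frame
s=grab_frame("side");t=grab_frame("top")
o=bot.observe();print(o['moment'],o['force'],o['position'])
cv2.imwrite("pics/b6.png",np.hstack([cv2.resize(s[180:260,200:300],None,fx=4,fy=4,interpolation=cv2.INTER_CUBIC),cv2.resize(s[100:260,240:440],None,fx=2,fy=2)]))
```

```text
[-0.56209664  1.81444851 -0.06156733] [-7.15094496 -1.3032231  29.7166352 ] [0.60118859 0.07358812 0.09496641]
```

View pics/b6.png

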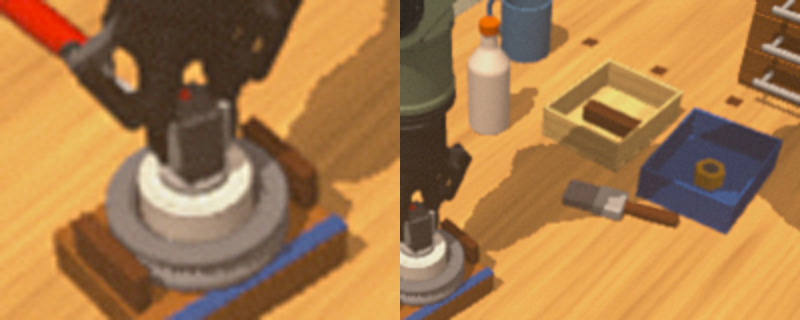

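The collar sits on the hub: 12 N more push gave no further travel, and the drift and nut are in their bins. Handing in.

```bash
python3 -c "
from workcell import workorder,bot;print(workorder.job_done());o=bot.observe();print(o['force'],o['position'],o['grip_width'])"
```

```text
the job is handed in; nothing more can be done
None
the job is handed in; nothing more can be done
```

I put the drift bar in the plywood bin, then the nut in the blue bin. I then seated the keyed shaft in the pulley hub and handed the job in while still gripping it and pushing it home. The clock was at about 22 s of the 72 s allowed.

**Final checks that passed:**
- **Bins:** the last side view shows the drift and the nut in their bins.
- **Keyway:** the key slipped in at the angle read from the red line (yaw −0.356), so I did not have to turn it by feel.
- **Fully home:** the TCP stopped at z = 0.095 m, the predicted home height. A further 0.8 mm of commanded push raised the force from 18.5 to 30 N with no more movement. In the picture the collar sits on the hub.
- **Force and grip:** the push of about 30 N stays under the 40 N limit. The grip was set to 100 N, on an opening of 22.9 mm.

**Disagreements and gaps:**
- The camera positions read about 1.5–2 mm high in y for the drift and the shaft, compared with the arm's own readings. I corrected for this before inserting the shaft.
- About 7 N of side force remained at the end.
- The arm hid the hub in the top view, so the final seating was checked only from the side view and by force.
- No state reading came back after the hand-in, so the last second of holding is unconfirmed.
- I did not measure the other bench items again afterwards. Those visible in the last views (glue, brush and screwdriver handle) looked unmoved.

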